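# Line up the wrench sockets by size on the tray

## Robot

A 6-joint arm with a two-finger parallel gripper is mounted at the origin on the work surface. World frame = base frame: x ahead of the robot, y to its left, z up, the work surface at z = 0. Lengths are in m, angles in degrees, forces in N, time in s.
With the tool pointing down it reaches from about 0.4 to 0.825 m from the base axis. Payload 7 kg.
Tool frame: the origin (TCP) lies on the centre line of the jaws, within the pads' length; the fingertips stand 22 mm ahead of it and the grasp point (between the pads) lies 3 mm ahead of it; z points along the fingers, y is the line along which they close (so a half turn about z gives the same grasp; the last joint's range is limited). The gripper opens to 88 mm and grips with 3 to 60 N. Pads are 19 mm wide; open, the fingers measure 130 mm over their backs; the gripper's body (78 mm by 193 mm) begins 47 mm behind the grasp point.
Start: joints at [-53.337, 20.546, 0.682, 0, -70.136, -16.507], TCP at [0.233, -0.634, 0.249] pointing down, gripper open.
Joint ranges: [-176.03, 176.03], [-82.01, 121.73], [-58.28, 71.71], [-173.87, 95.51], [-174.79, -0.11], [-173.66, 173.66]. Speed limits (degrees/s): [136.94, 136.94, 172.46, 180, 180, 180].

## Interface

Orientations are given as [roll, pitch, yaw] about the fixed x, y, z axes, in that order (R = Rz(yaw) Ry(pitch) Rx(roll)).
In Python, from plant import get_state, cams, r gives the robot as it stands.
- The arm moves only by the tool apply_moves, never from a script. Its argument "targets" is a list of rows, each an object with "dp": the shift along the world's x, y, z in m, a list of three; "yaw": the turn about the world's z in degrees. In form: [{"dp": [x, y, z], "yaw": yaw}, ...]. A call has 1 to 20 rows; each row is the pose to reach, as a shift and turn from the pose commanded when the call began; what a row does not reach only later rows make up. A row lasts 1/12 s, in which the tool goes at most 41.7 mm and 7.16 degrees, less where a joint would pass 70% of its speed; a pose out of reach is approached as far as the arm can. A call with a gripper value outside its range is refused whole. "grip" is the gripper command: -1 is fully open, 1 is shut, values between are in proportion, set as the call begins (left out, the last holds). The fingers move at their own pace and stop on an object; "squeeze" is the grip in N (left out, the last holds). Time passes only in rows, so rows that repeat a pose let the fingers close. It gives the time, the measured TCP pose, the force, the opening and the grip force at its end, in the units of the state.
- get_state(): the state, without advancing time (a new reading comes with each control period).
- cams.capture(name): name is "scene" or "top" or "wrist"; returns a dict with "image" (400x640x3 uint8, red, green, blue), "range_z" (400x640 float32, m along the optical axis (not along the pixel's ray), 0 where there is no reading), "fx", "fy", "cx", "cy" (pixels), "R" (3x3) and "t" (3): a world point X has camera coordinates R X + t; the wrist camera has in their place "T_tool_cam" (4x4, takes a point from camera to tool coordinates, whose origin is the TCP and whose axes are the flange's). Camera axes: x right, y down, z forward; pixel columns grow to the right and rows downward; lengths in m; the calibration is good to about 2 mm. A picture is of the moment at which its call begins: read the wrist's pose just before it.
- r.close_job(): hands the job in; it is judged then, once.
The state is a dict: "time_s": time; "joints": joint angles; "qd": joint speeds; "joint_torque": joint torques, N m; "tcp_pos": TCP position; "eef_rot": TCP orientation; "contact_force": force on the tool from outside, world axes, zero at the start; "moment": the same for the moment, N m; "gripper_width": finger opening in m; "gripper_force": force on a finger pad.
Only numpy, scipy, OpenCV 4.12 (cv2) and the standard library are available. Lean on these libraries where they do the work, as an engineer would, in place of code of your own. Each camera call takes 0.05 s, during which the arm holds its last target. There are 200 camera calls.

## Task

Put the four loose chrome sockets away on the olive tray: one on each yellow ring, standing upright and centred on it, in order of size with the smallest next to the red end block and the largest next to the grey one. Do not knock any socket over, and leave the spray can, the cup and the ratchet where they are.

Things in the scene. Friction and masses are not known exactly. Their poses are not given: they have to be found in the camera images.
- socket_a: Chrome wrench socket, the smallest of four: plain round cylinder, 28 mm in diameter, 48 mm tall, with a dark hexagon on its top face; stands loose and upright on the bench. Origin at the centre of its underside, z up along its axis. About 120 g.
- socket_b: Chrome wrench socket, the second smallest of four: plain round cylinder, 36 mm in diameter, 54 mm tall, with a dark hexagon on its top face; stands loose and upright on the bench. Origin at the centre of its underside, z up along its axis. About 220 g.
- socket_c: Chrome wrench socket, the second largest of four: plain round cylinder, 45 mm in diameter, 60 mm tall, with a dark hexagon on its top face; stands loose and upright on the bench. Origin at the centre of its underside, z up along its axis. About 360 g.
- socket_d: Chrome wrench socket, the largest of four: plain round cylinder, 54 mm in diameter, 66 mm tall, with a dark hexagon on its top face; stands loose and upright on the bench. Origin at the centre of its underside, z up along its axis. About 550 g.
- tray: Flat olive socket tray fixed to the bench, 84 mm (its x) by 386 mm (its y) and 8 mm thick, flat on top. Origin at the centre of its underside; y runs along the row, z up. On its top, 8 mm above the origin, four equal yellow ring marks (64 mm across, a yellow dot in the middle) lie in a row at x = 0 and y = -112.5, -37.5, 37.5 and 112.5 mm. They are only painted: no recess.
- red_block: Red end block fixed on top of the tray at one end of the row of marks, 175 mm from the tray's middle along the row (which end varies; the grey block is at the other). 76 mm across the tray, 28 mm along it, 22 mm tall. Origin at the centre of its underside, 8 mm above the bench; axes as the tray's.
- grey_block: Grey end block fixed on top of the tray at one end of the row of marks, 175 mm from the tray's middle along the row (which end varies; the red block is at the other). 76 mm across the tray, 28 mm along it, 22 mm tall. Origin at the centre of its underside, 8 mm above the bench; axes as the tray's.
- spray_can: Bystander: white spray can with green band and cap, 66 mm across, 195 mm tall, standing on the bench at the right. Origin at the centre of its underside.
- cup: Bystander: white cup, 76 mm across the rim, 85 mm tall, standing on the bench at the left. Origin at the centre of its underside.
- ratchet: Bystander: ratchet handle lying flat on the bench beyond the tray, steel with blue grip, about 200 mm long (its y; it reaches from 130 mm on the -y side, grip end, to 67 mm on the +y side, head), 34 mm wide, 22 mm tall. Origin on the bench under it.
Mind the look-alikes: they are no part of the job. Leave any turquoise look-alike of the socket_d alone. Leave any brown or pink look-alike of the socket_b alone.

How it is judged (in metres and radians):
At the end, for the whole second after the job is handed in: Each socket stands upright (within 0.1 rad) and still on the tray's top, its centre within 12 mm of its ring's centre along and across the row, in order of size: smallest on the ring next to the red block, then second smallest, second largest, and the largest next to the grey block (x of socket_a in the frame of tray between -0.012 and 0.012 m and z of socket_a in the frame of tray between 0.004 and 0.012 m and angle between each of socket_a, socket_b, socket_c, socket_d's own z axis and vertical below 0.1 rad and linear speed of each of socket_a, socket_b, socket_c, socket_d below 0.02 m/s and angular speed of each of socket_a, socket_b, socket_c, socket_d below 0.2 rad/s and x of socket_b in the frame of tray between -0.012 and 0.012 m and z of socket_b in the frame of tray between 0.004 and 0.012 m and x of socket_c in the frame of tray between -0.012 and 0.012 m and z of socket_c in the frame of tray between 0.004 and 0.012 m and x of socket_d in the frame of tray between -0.012 and 0.012 m and z of socket_d in the frame of tray between 0.004 and 0.012 m and ((y of red_block in the frame of tray above 0 m and y of socket_a in the frame of tray between 0.1005 and 0.1245 m and y of socket_b in the frame of tray between 0.0255 and 0.0495 m and y of socket_c in the frame of tray between -0.0495 and -0.0255 m and y of socket_d in the frame of tray between -0.1245 and -0.1005 m) or (y of red_block in the frame of tray below 0 m and y of socket_a in the frame of tray between -0.1245 and -0.1005 m and y of socket_b in the frame of tray between -0.0495 and -0.0255 m and y of socket_c in the frame of tray between 0.0255 and 0.0495 m and y of socket_d in the frame of tray between 0.1005 and 0.1245 m))); the robot touches nothing.
It fails at once if a socket is knocked over (angle between any of socket_a, socket_b, socket_c, socket_d's own z axis and vertical above 0.7 rad).
It fails at once if the spray can, cup or ratchet is moved by more than 20 mm or tipped (distance of any of spray_can, cup, ratchet from where it was at the start of the episode above 0.02 m or angle between any of spray_can, cup, ratchet's own z axis and vertical above 0.3 rad).
It also fails if it takes over 102 s, if anything falls off the work surface, if the arm or the gripper's body presses on something with over 40 N, if the wrist force passes 120 N, or if a joint passes its speed limit or range.

## Working session

There is one attempt and no reset: what is moved stays moved. The work goes in short steps, Python scripts to look and compute and a tool call to move; the robot and the scene stay as the last step left them, time stands still between calls to the robot, and variables do not carry over. Pictures are saved under pics/ and viewed, at most 14 in all, crops included, and the job is handed in when it is done.

Besides the shell and the picture viewer there is one more tool, called after "Call:" as name([rows], argument=value, ...), one row to a line, values as JSON. apply_moves: Moves the arm, as the interface text tells. Its arguments: {"type":"object","properties":{"targets":{"type":"array","items":{"type":"object","properties":{"dp":{"type":"array","items":{"type":"number"}},"yaw":{"type":"number"}}}},"grip":{"type":"number"},"squeeze":{"type":"number"}},"required":["targets"]}

```bash
mkdir -p pics; ls
python3 - <<'E'
from plant import get_state,cams,r
import cv2,numpy as np
for n in ("top","scene"):
    c=cams.capture(n); cv2.imwrite(f"pics/{n}0.png",c["image"][...,::-1]); np.savez(f"{n}0.npz",**{k:v for k,v in c.items()})
    print(n,c["fx"],c["cx"],c["cy"],c["R"],c["t"])
print(get_state())
E
```

```text
pics
top 420.9349758734594 323.49417926113694 203.36238906295347 [[ 0.02872223 -0.99951932  0.01166897]
 [-0.99384412 -0.02980486 -0.10670306]
 [ 0.10699956 -0.00853239 -0.99422246]] [-0.01348373  0.57833573  1.21311242]
scene 432.13759357348255 312.81449419249776 197.52633012248555 [[ 0.57577398  0.81758807 -0.00583708]
 [ 0.51043346 -0.36502373 -0.77859833]
 [-0.63870338  0.44531722 -0.62749547]] [-0.3201873  -0.23901094  1.52764646]
{'time_s': 0.1, 'joints': array([-5.33368043e+01,  2.05878819e+01,  6.41168246e-01, -1.70486184e-02,
       -7.01345901e+01, -1.65051622e+01]), 'qd': array([ 0.07386587, -0.0481359 ,  0.1574896 ,  0.04750665, -0.1261928 ,
       -0.00174038]), 'joint_torque': array([ 4.44035140e-04, -5.84162164e+01,  2.93753707e+01,  7.01552868e+00,
        1.01687363e-02, -7.44219960e-05]), 'tcp_pos': array([ 0.23244422, -0.63331323,  0.24772858]), 'eef_rot': array([ 1.79917493e+02, -7.73323172e-03, -1.59847766e+02]), 'contact_force': array([-0.81398882,  0.1310663 ,  0.52049826]), 'moment': array([ 0.02361336,  0.02503626, -0.00058469]), 'gripper_force': 0.0, 'gripper_width': 0.08727527415440263}
```

View pics/top0.png

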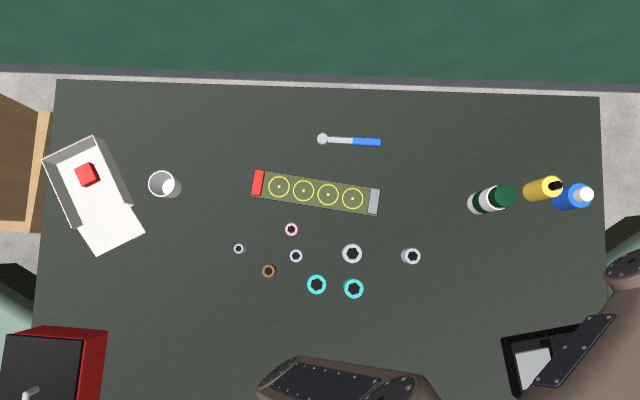

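View pics/scene0.png

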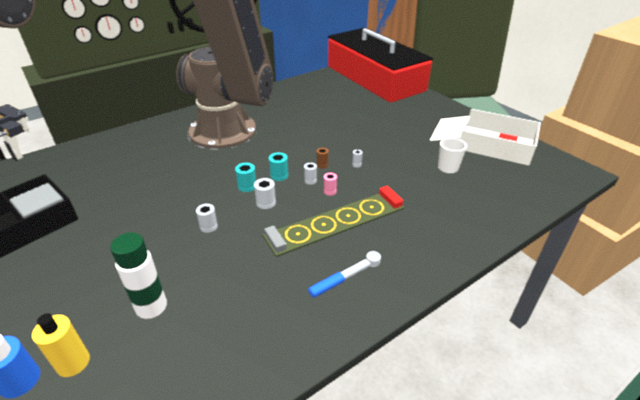

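The top view shows the tray with red at left (258,183) and grey at right (374,201), with rings at about (279,187), (304,191), (328,195) and (352,198). The chrome sockets are at (239,249) a, (296,256) b, (411,256) c and (352,253) d. Pink, brown and turquoise decoys stand nearby.

```bash
cat > h.py <<'E'
import numpy as np,cv2
def world(c,R=None,t=None):
    v,u=np.mgrid[:400,:640]; z=c["range_z"]
    P=np.stack([(u-c["cx"])/c["fx"]*z,(v-c["cy"])/c["fy"]*z,z],-1)
    R=c["R"] if R is None else R; t=c["t"] if t is None else t
    return (P-t)@R      # R^T (P-t)
def ray(c,u,v,h):
    d=np.array([(u-c["cx"])/c["fx"],(v-c["cy"])/c["fy"],1])@c["R"]; o=-c["t"]@c["R"]
    return o+d*(h-o[2])/d[2]
E
python3 - <<'E'
from h import *
c=dict(np.load("top0.npz")); W=world(c); im=c["image"]; hsv=cv2.cvtColor(im,cv2.COLOR_RGB2HSV)
for n,u,v,h in [("a",239,249,.048),("b",296,256,.054),("c",411,256,.06),("d",352,253,.066),("pink",291,229,.054),("brown",268,271,.054),("tq1",317,284,.066),("tq2",353,288,.066)]:
    w=W[v-16:v+17,u-16:u+17]; m=(w[...,2]>h-.012)
    p=w[m]; vv,uu=np.nonzero(m)
    xy,rad=cv2.minEnclosingCircle(p[:,:2].astype(np.float32))
    print(n,m.sum(),"maxz %.3f medz %.3f"%(p[:,2].max(),np.median(p[:,2])),"circ",np.round(xy,4),"diam %.3f"%(2*rad),"mean",p[:,:2].mean(0).round(4),"ray",ray(c,u-16+uu.mean(),v-16+vv.mean(),h).round(4))
y=cv2.inRange(hsv,(22,90,110),(35,255,255)); y[:165]=0;y[225:]=0;y[:,:250]=0;y[:,385:]=0
cs,hi=cv2.findContours(y,cv2.RETR_EXTERNAL,cv2.CHAIN_APPROX_NONE)
D=[]
for k in cs:
    if len(k)>30:
        (u,v),ax,_=cv2.fitEllipse(k); p=ray(c,u,v,.008); D.append(p); print("ring",round(u,1),round(v,1),ax,p.round(4))
D=np.array(sorted(D,key=lambda p:-p[1])); print(np.linalg.norm(np.diff(D,axis=0),axis=1)); d=D[-1]-D[0]; print("row dir deg",np.degrees(np.arctan2(d[1],d[0])))
E
```

```text
a 84 maxz 1.268 medz 0.048 circ [0.4412 0.1356] diam 0.243 mean [0.4396 0.2307] ray [0.4385 0.2442 0.048 ]
b 124 maxz 1.268 medz 0.054 circ [0.4307 0.0545] diam 0.086 mean [0.4244 0.0773] ray [0.424  0.0786 0.054 ]
c 208 maxz 1.268 medz 0.060 circ [ 0.4374 -0.13  ] diam 0.289 mean [ 0.4327 -0.2449] ray [ 0.4321 -0.2527  0.06  ]
d 287 maxz 1.268 medz 0.066 circ [ 0.4366 -0.0463] diam 0.122 mean [ 0.4352 -0.0793] ray [ 0.4349 -0.0811  0.066 ]
pink 135 maxz 1.268 medz 0.054 circ [0.4762 0.0619] diam 0.114 mean [0.495  0.0898] ray [0.4993 0.0948 0.054 ]
brown 131 maxz 1.268 medz 0.054 circ [0.4099 0.0935] diam 0.174 mean [0.3796 0.1537] ray [0.3784 0.1559 0.054 ]
tq1 293 maxz 1.268 medz 0.066 circ [0.3828 0.0176] diam 0.125 mean [0.3486 0.0176] ray [0.3457 0.018  0.066 ]
tq2 299 maxz 1.268 medz 0.067 circ [ 0.3792 -0.0434] diam 0.176 mean [ 0.3395 -0.0845] ray [ 0.3369 -0.0874  0.066 ]
ring 352.1 198.1 (20.83129119873047, 21.271892547607422) [ 0.5995 -0.0826  0.008 ]
ring 327.5 194.3 (20.898723602294922, 21.122028350830078) [ 0.6088 -0.0081  0.008 ]
ring 303.0 190.3 (20.56400489807129, 21.194194793701172) [0.6186 0.0662 0.008 ]
ring 278.5 186.4 (21.003507614135742, 21.1893253326416) [0.6285 0.1406 0.008 ]
[0.07512157 0.07494096 0.07500551]
row dir deg -97.41214888248884
```

Run:
```python
from h import *
c=dict(np.load("top0.npz")); W=world(c)
for n,u,v,h in [("a",239,249,.048),("b",296,256,.054),("c",411,256,.06),("d",352,253,.066),("pink",291,229,.054),("brown",268,271,.054),("tq1",317,284,.066),("tq2",353,288,.066)]:
    w=W[v-16:v+17,u-16:u+17]; m=(abs(w[...,2]-h)<.01)
    p=w[m]; vv,uu=np.nonzero(m)
    xy,rad=cv2.minEnclosingCircle(p[:,:2].astype(np.float32))
    print(n,m.sum(),"medz %.3f"%np.median(p[:,2]),"circ",np.round(xy,4),"diam %.3f"%(2*rad),"mean",p[:,:2].mean(0).round(4))
```

```text
a 78 medz 0.048 circ [0.4389 0.2452] diam 0.028 mean [0.4391 0.2445]
b 120 medz 0.054 circ [0.4237 0.0795] diam 0.035 mean [0.4237 0.0794]
c 201 medz 0.060 circ [ 0.4327 -0.2534] diam 0.045 mean [ 0.4323 -0.2527]
d 282 medz 0.066 circ [ 0.4349 -0.081 ] diam 0.054 mean [ 0.4351 -0.0809]
pink 125 medz 0.054 circ [0.4987 0.0953] diam 0.036 mean [0.4985 0.0953]
brown 129 medz 0.054 circ [0.3784 0.1561] diam 0.036 mean [0.3786 0.1558]
tq1 285 medz 0.066 circ [0.3454 0.0178] diam 0.054 mean [0.3459 0.0177]
tq2 291 medz 0.066 circ [ 0.3363 -0.0871] diam 0.054 mean [ 0.3369 -0.087 ]
```

Call:
apply_moves([
  {"dp": [0.1995,0.381,0],"yaw": -20.15},
  {"dp": [0.1995,0.381,0],"yaw": -20.15},
  {"dp": [0.1995,0.381,0],"yaw": -20.15},
  {"dp": [0.1995,0.381,0],"yaw": -20.15},
  {"dp": [0.1995,0.381,0],"yaw": -20.15},
  {"dp": [0.1995,0.381,0],"yaw": -20.15},
  {"dp": [0.1995,0.381,0],"yaw": -20.15},
  {"dp": [0.1995,0.381,0],"yaw": -20.15},
  {"dp": [0.1995,0.381,0],"yaw": -20.15},
  {"dp": [0.1995,0.381,0],"yaw": -20.15},
  {"dp": [0.1995,0.381,0],"yaw": -20.15},
  {"dp": [0.1995,0.381,0],"yaw": -20.15},
  {"dp": [0.1995,0.381,-0.1],"yaw": -20.15},
  {"dp": [0.1995,0.381,-0.1],"yaw": -20.15},
  {"dp": [0.1995,0.381,-0.1],"yaw": -20.15},
  {"dp": [0.1995,0.381,-0.1],"yaw": -20.15},
  {"dp": [0.1995,0.381,-0.1],"yaw": -20.15},
  {"dp": [0.1995,0.381,-0.1],"yaw": -20.15},
], grip=0.7, squeeze=25)

```text
time_s: 1.6
tcp_pos: [0.4329, -0.2533, 0.1499]
eef_rot: [-180.0, 0.1, -180.0]
contact_force: [-0.3, 0.3, 0.4]
gripper_width: 0.0132
gripper_force: 0.0
```

Call:
apply_moves([
  {"dp": [0,0,0],"yaw": 0},
  {"dp": [0,0,0],"yaw": 0},
  {"dp": [0,0,0],"yaw": 0},
  {"dp": [0,0,0],"yaw": 0},
  {"dp": [0,0,0],"yaw": 0},
  {"dp": [0,0,0],"yaw": 0},
], grip=-0.7)

```text
time_s: 2.1
tcp_pos: [0.4321, -0.2526, 0.1488]
eef_rot: [-180.0, 0.0, -180.0]
contact_force: [-0.1, -0.7, -0.7]
gripper_width: 0.0476
gripper_force: 0.0
```

Run:
```python
from plant import get_state,cams
from h import *
from scipy.spatial.transform import Rotation as Ro
s=get_state(); c=cams.capture("wrist"); cv2.imwrite("pics/w1.png",c["image"][...,::-1])
T=np.eye(4); T[:3,:3]=Ro.from_euler("xyz",s["eef_rot"],degrees=True).as_matrix(); T[:3,3]=s["tcp_pos"]
M=np.linalg.inv(T@c["T_tool_cam"]); W=world(c,M[:3,:3],M[:3,3])
ok=(c["range_z"]>0)&(abs(W[...,2]-.06)<.006)&(np.hypot(W[...,0]-.4325,W[...,1]+.253)<.04); p=W[ok][:,:2]
print(s["tcp_pos"],s["gripper_width"],len(p),cv2.minEnclosingCircle(p.astype(np.float32)),p.mean(0))
```

```text
[ 0.43213734 -0.25264268  0.14880096] 0.04761252423084525 2914 ((0.4336448013782501, -0.252615362405777), 0.022859152406454086) [ 0.43244574 -0.25246805]
```

View pics/w1.png

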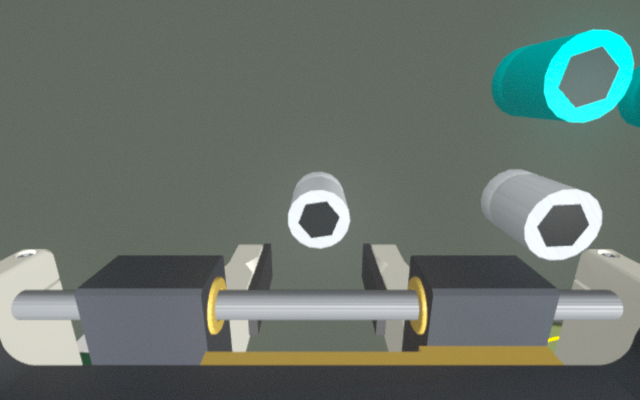

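The wrist view shows socket c at (319,218), between the jaws, and its position agrees with the top camera to about 1 mm. Next I let the fingers open and go down.

Call:
apply_moves([
  {"dp": [0,0,0],"yaw": 0},
  {"dp": [0,0,0],"yaw": 0},
  {"dp": [0,0,0],"yaw": 0},
  {"dp": [0,0,0],"yaw": 0},
  {"dp": [0,0,-0.02],"yaw": 0},
  {"dp": [0,0,-0.04],"yaw": 0},
  {"dp": [0,0,-0.06],"yaw": 0},
  {"dp": [0,0,-0.08],"yaw": 0},
  {"dp": [0,0,-0.1],"yaw": 0},
  {"dp": [0,0,-0.113],"yaw": 0},
  {"dp": [0,0,-0.113],"yaw": 0},
  {"dp": [0,0,-0.113],"yaw": 0},
])

```text
time_s: 3.15
tcp_pos: [0.4317, -0.2527, 0.0352]
eef_rot: [180.0, -0.1, -180.0]
contact_force: [0.6, 0.1, 0.0]
gripper_width: 0.0746
gripper_force: 0.0
```

Call:
apply_moves([
  {"dp": [0,0,0],"yaw": 0},
  {"dp": [0,0,0],"yaw": 0},
  {"dp": [0,0,0],"yaw": 0},
  {"dp": [0,0,0],"yaw": 0},
  {"dp": [0,0,0],"yaw": 0},
  {"dp": [0,0,0],"yaw": 0},
  {"dp": [0,0,0],"yaw": 0},
  {"dp": [0,0,0],"yaw": 0},
  {"dp": [0,0,0],"yaw": 0},
], grip=1, squeeze=25)

```text
time_s: 3.9
tcp_pos: [0.4324, -0.2525, 0.0361]
eef_rot: [-180.0, 0.0, -180.0]
contact_force: [-1.9, 2.1, 5.8]
gripper_width: 0.0447
gripper_force: 25.0
```

Call:
apply_moves([
  {"dp": [0,0,0.02],"yaw": 0},
  {"dp": [0,0,0.05],"yaw": 0},
  {"dp": [0,0,0.08],"yaw": 0},
  {"dp": [0,0,0.1],"yaw": 0},
  {"dp": [0.015,0.02,0.1],"yaw": 6},
  {"dp": [0.029,0.041,0.1],"yaw": 12},
  {"dp": [0.044,0.061,0.1],"yaw": 19},
  {"dp": [0.059,0.082,0.1],"yaw": 26},
  {"dp": [0.073,0.102,0.1],"yaw": 33},
  {"dp": [0.088,0.122,0.1],"yaw": 40},
  {"dp": [0.103,0.143,0.1],"yaw": 47},
  {"dp": [0.118,0.163,0.1],"yaw": 54},
  {"dp": [0.132,0.184,0.1],"yaw": 61},
  {"dp": [0.147,0.204,0.1],"yaw": 68},
  {"dp": [0.162,0.225,0.1],"yaw": 75},
  {"dp": [0.1763,0.2449,0.1],"yaw": 82.6},
  {"dp": [0.1763,0.2449,0.1],"yaw": 82.6},
  {"dp": [0.1763,0.2449,0.1],"yaw": 82.6},
])

```text
time_s: 5.4
tcp_pos: [0.6081, -0.0068, 0.1342]
eef_rot: [179.9, -0.0, -97.3]
contact_force: [-1.3, 0.0, -5.3]
gripper_width: 0.0445
gripper_force: 25.0
```

Run:
```python
from plant import get_state,cams
import cv2
s=get_state();print(s["tcp_pos"],s["gripper_width"],s["gripper_force"],s["contact_force"])
c=cams.capture("wrist"); cv2.imwrite("pics/w2.png",c["image"][...,::-1])
```

```text
[ 0.60806177 -0.00675996  0.13421777] 0.04452892359189647 24.998628795146942 [-1.25891765  0.02363271 -5.28062245]
```

View pics/w2.png

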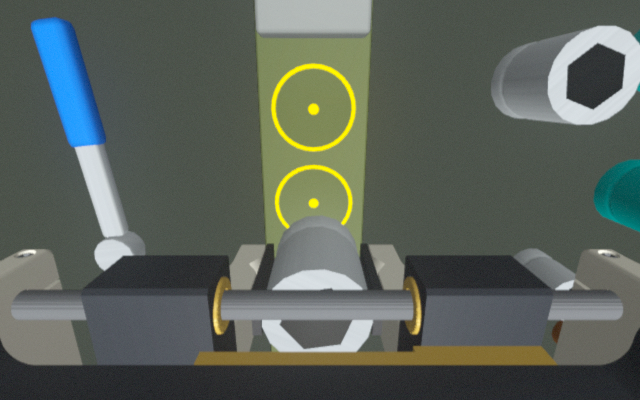

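The wrist view shows socket c held between the jaws, with ring dots visible at (313,108) and (313,203). I'll check those two dots against the top-camera ring positions.

```bash
cat >> h.py <<'E'
def wcam(s,c):
    from scipy.spatial.transform import Rotation as Ro
    T=np.eye(4); T[:3,:3]=Ro.from_euler("xyz",s["eef_rot"],degrees=True).as_matrix(); T[:3,3]=s["tcp_pos"]
    M=np.linalg.inv(T@c["T_tool_cam"]); c=dict(c); c["R"]=M[:3,:3]; c["t"]=M[:3,3]; return c
E
python3 - <<'E'
from plant import get_state,cams
from h import *
s=get_state(); c=wcam(s,cams.capture("wrist"))
for u,v in [(313,108),(313,203)]: print(ray(c,u,v,.008))
print(s["tcp_pos"])
E
```

```text
[ 0.59967804 -0.08220585  0.008     ]
[ 0.60980967 -0.00672816  0.008     ]
[ 0.60742464 -0.00753652  0.13430491]
```

Call:
apply_moves([
  {"dp": [0,0,-0.02],"yaw": 0},
  {"dp": [0,0,-0.045],"yaw": 0},
  {"dp": [0,0,-0.065],"yaw": 0},
  {"dp": [0,0,-0.08],"yaw": 0},
  {"dp": [0,0,-0.086],"yaw": 0},
  {"dp": [0,0,-0.089],"yaw": 0},
  {"dp": [0,0,-0.091],"yaw": 0},
  {"dp": [0,0,-0.0915],"yaw": 0},
  {"dp": [0,0,-0.0915],"yaw": 0},
  {"dp": [0,0,-0.0915],"yaw": 0},
])

```text
time_s: 6.33
tcp_pos: [0.6089, -0.0077, 0.045]
eef_rot: [-179.9, 0.0, -97.4]
contact_force: [-0.6, 0.2, -3.9]
gripper_width: 0.0448
gripper_force: 25.0
```

Call:
apply_moves([
  {"dp": [0,0,0],"yaw": 0},
  {"dp": [0,0,0],"yaw": 0},
  {"dp": [0,0,0],"yaw": 0},
  {"dp": [0,0,0],"yaw": 0},
  {"dp": [0,0,0],"yaw": 0},
  {"dp": [0,0,0.03],"yaw": 0},
  {"dp": [0,0,0.06],"yaw": 0},
  {"dp": [0,0,0.1],"yaw": 0},
  {"dp": [0,0,0.1],"yaw": 0},
], grip=-0.75)

```text
time_s: 7.08
tcp_pos: [0.6126, -0.0073, 0.1521]
eef_rot: [-179.4, 0.1, -97.3]
contact_force: [2.0, 0.4, 1.1]
gripper_width: 0.0768
gripper_force: 0.0
```

Call:
apply_moves([
  {"dp": [-0.014,-0.006,0],"yaw": -6},
  {"dp": [-0.028,-0.012,0],"yaw": -13},
  {"dp": [-0.042,-0.018,0],"yaw": -20},
  {"dp": [-0.056,-0.024,0],"yaw": -27},
  {"dp": [-0.07,-0.03,0],"yaw": -34},
  {"dp": [-0.084,-0.036,0],"yaw": -41},
  {"dp": [-0.1,-0.042,0],"yaw": -48},
  {"dp": [-0.115,-0.048,0],"yaw": -55},
  {"dp": [-0.13,-0.054,0],"yaw": -62},
  {"dp": [-0.145,-0.06,0],"yaw": -69},
  {"dp": [-0.16,-0.066,0],"yaw": -76},
  {"dp": [-0.1738,-0.0729,0],"yaw": -82.6},
  {"dp": [-0.1738,-0.0729,0],"yaw": -82.6},
  {"dp": [-0.1738,-0.0729,0],"yaw": -82.6},
])

```text
time_s: 8.25
tcp_pos: [0.4344, -0.0808, 0.1445]
eef_rot: [180.0, 0.1, -179.9]
contact_force: [0.3, 0.3, 0.4]
gripper_width: 0.0765
gripper_force: 0.0
```

Call:
apply_moves([
  {"dp": [0,0,-0.02],"yaw": 0},
  {"dp": [0,0,-0.04],"yaw": 0},
  {"dp": [0,0,-0.06],"yaw": 0},
  {"dp": [0,0,-0.08],"yaw": 0},
  {"dp": [0,0,-0.1],"yaw": 0},
  {"dp": [0,0,-0.1085],"yaw": 0},
  {"dp": [0,0,-0.1085],"yaw": 0},
  {"dp": [0,0,-0.1085],"yaw": 0},
])

```text
time_s: 8.92
tcp_pos: [0.435, -0.0805, 0.0356]
eef_rot: [-180.0, -0.0, -179.9]
contact_force: [0.3, -0.5, 0.2]
gripper_width: 0.0766
gripper_force: 0.0
```

Call:
apply_moves([
  {"dp": [0,0,0],"yaw": 0},
  {"dp": [0,0,0],"yaw": 0},
  {"dp": [0,0,0],"yaw": 0},
  {"dp": [0,0,0],"yaw": 0},
  {"dp": [0,0,0],"yaw": 0},
  {"dp": [0,0,0],"yaw": 0},
  {"dp": [0,0,0],"yaw": 0},
  {"dp": [0,0,0],"yaw": 0},
], grip=1, squeeze=30)

```text
time_s: 9.58
tcp_pos: [0.4353, -0.0803, 0.0363]
eef_rot: [180.0, 0.1, -180.0]
contact_force: [-1.6, 2.9, 8.1]
gripper_width: 0.0536
gripper_force: 30.0
```

Call:
apply_moves([
  {"dp": [0,0,0.02],"yaw": 0},
  {"dp": [0,0,0.05],"yaw": 0},
  {"dp": [0,0,0.08],"yaw": 0},
  {"dp": [0,0,0.1],"yaw": 0},
  {"dp": [0.012,0,0.1],"yaw": 6},
  {"dp": [0.026,0,0.1],"yaw": 12},
  {"dp": [0.04,0,0.1],"yaw": 19},
  {"dp": [0.054,0,0.1],"yaw": 26},
  {"dp": [0.068,0,0.1],"yaw": 33},
  {"dp": [0.082,0,0.1],"yaw": 40},
  {"dp": [0.096,-0.001,0.1],"yaw": 47},
  {"dp": [0.11,-0.001,0.1],"yaw": 54},
  {"dp": [0.124,-0.001,0.1],"yaw": 61},
  {"dp": [0.138,-0.001,0.1],"yaw": 68},
  {"dp": [0.152,-0.0016,0.1],"yaw": 75},
  {"dp": [0.1645,-0.0016,0.1],"yaw": 82.6},
  {"dp": [0.1645,-0.0016,0.1],"yaw": 82.6},
  {"dp": [0.1645,-0.0016,0.1],"yaw": 82.6},
])

```text
time_s: 11.08
tcp_pos: [0.5984, -0.0823, 0.1344]
eef_rot: [179.9, -0.0, -97.5]
contact_force: [-1.1, -0.1, -4.5]
gripper_width: 0.0534
gripper_force: 30.0
```

Call:
apply_moves([
  {"dp": [0,0,-0.02],"yaw": 0},
  {"dp": [0,0,-0.045],"yaw": 0},
  {"dp": [0,0,-0.065],"yaw": 0},
  {"dp": [0,0,-0.08],"yaw": 0},
  {"dp": [0,0,-0.086],"yaw": 0},
  {"dp": [0,0,-0.089],"yaw": 0},
  {"dp": [0,0,-0.091],"yaw": 0},
  {"dp": [0,0,-0.0915],"yaw": 0},
  {"dp": [0,0,-0.0915],"yaw": 0},
  {"dp": [0,0,-0.0915],"yaw": 0},
])

```text
time_s: 11.92
tcp_pos: [0.5996, -0.0822, 0.045]
eef_rot: [-179.9, 0.0, -97.4]
contact_force: [0.8, -0.4, -5.1]
gripper_width: 0.0532
gripper_force: 30.0
```

Call:
apply_moves([
  {"dp": [0,0,0],"yaw": 0},
  {"dp": [0,0,0],"yaw": 0},
  {"dp": [0,0,0],"yaw": 0},
  {"dp": [0,0,0],"yaw": 0},
  {"dp": [0,0,0],"yaw": 0},
  {"dp": [0,0,0.03],"yaw": 0},
  {"dp": [0,0,0.06],"yaw": 0},
  {"dp": [0,0,0.1],"yaw": 0},
  {"dp": [0,0,0.1],"yaw": 0},
], grip=-0.75)

```text
time_s: 12.67
tcp_pos: [0.6033, -0.0823, 0.152]
eef_rot: [-179.4, 0.1, -97.3]
contact_force: [1.3, -0.2, 1.3]
gripper_width: 0.0765
gripper_force: 0.0
```

Call:
apply_moves([
  {"dp": [-0.014,0.013,0],"yaw": -6},
  {"dp": [-0.028,0.026,0],"yaw": -13},
  {"dp": [-0.042,0.039,0],"yaw": -20},
  {"dp": [-0.057,0.052,0],"yaw": -27},
  {"dp": [-0.072,0.066,0],"yaw": -34},
  {"dp": [-0.087,0.08,0],"yaw": -41},
  {"dp": [-0.102,0.094,0],"yaw": -48},
  {"dp": [-0.117,0.108,0],"yaw": -55},
  {"dp": [-0.132,0.122,0],"yaw": -62},
  {"dp": [-0.147,0.136,0],"yaw": -69},
  {"dp": [-0.162,0.15,0],"yaw": -76},
  {"dp": [-0.1758,0.1621,0],"yaw": -82.6},
  {"dp": [-0.1758,0.1621,0],"yaw": -82.6},
  {"dp": [-0.1758,0.1621,0],"yaw": -82.6},
], grip=-0.4)

```text
time_s: 13.83
tcp_pos: [0.4231, 0.0805, 0.1445]
eef_rot: [180.0, 0.1, -179.8]
contact_force: [1.1, 0.7, 0.8]
gripper_width: 0.0613
gripper_force: 0.0
```

Call:
apply_moves([
  {"dp": [0,0,-0.02],"yaw": 0},
  {"dp": [0,0,-0.04],"yaw": 0},
  {"dp": [0,0,-0.06],"yaw": 0},
  {"dp": [0,0,-0.08],"yaw": 0},
  {"dp": [0,0,-0.1],"yaw": 0},
  {"dp": [0,0,-0.1085],"yaw": 0},
  {"dp": [0,0,-0.1085],"yaw": 0},
  {"dp": [0,0,-0.1085],"yaw": 0},
])

```text
time_s: 14.5
tcp_pos: [0.4236, 0.0796, 0.0356]
eef_rot: [-180.0, -0.0, -179.9]
contact_force: [-0.2, -0.3, 0.2]
gripper_width: 0.0615
gripper_force: 0.0
```

Call:
apply_moves([
  {"dp": [0,0,0],"yaw": 0},
  {"dp": [0,0,0],"yaw": 0},
  {"dp": [0,0,0],"yaw": 0},
  {"dp": [0,0,0],"yaw": 0},
  {"dp": [0,0,0],"yaw": 0},
  {"dp": [0,0,0],"yaw": 0},
  {"dp": [0,0,0],"yaw": 0},
  {"dp": [0,0,0],"yaw": 0},
], grip=1, squeeze=20)

```text
time_s: 15.17
tcp_pos: [0.4239, 0.0804, 0.0363]
eef_rot: [179.9, 0.1, -180.0]
contact_force: [-1.3, 1.5, 7.2]
gripper_width: 0.0356
gripper_force: 20.0
```

Call:
apply_moves([
  {"dp": [0,0,0.02],"yaw": 0},
  {"dp": [0,0,0.05],"yaw": 0},
  {"dp": [0,0,0.08],"yaw": 0},
  {"dp": [0,0,0.1],"yaw": 0},
  {"dp": [0.014,-0.001,0.1],"yaw": 6},
  {"dp": [0.03,-0.002,0.1],"yaw": 12},
  {"dp": [0.046,-0.003,0.1],"yaw": 19},
  {"dp": [0.062,-0.004,0.1],"yaw": 26},
  {"dp": [0.078,-0.005,0.1],"yaw": 33},
  {"dp": [0.095,-0.006,0.1],"yaw": 40},
  {"dp": [0.112,-0.007,0.1],"yaw": 47},
  {"dp": [0.129,-0.008,0.1],"yaw": 54},
  {"dp": [0.146,-0.009,0.1],"yaw": 61},
  {"dp": [0.163,-0.011,0.1],"yaw": 68},
  {"dp": [0.18,-0.012,0.1],"yaw": 75},
  {"dp": [0.1949,-0.0133,0.1],"yaw": 82.6},
  {"dp": [0.1949,-0.0133,0.1],"yaw": 82.6},
  {"dp": [0.1949,-0.0133,0.1],"yaw": 82.6},
])

```text
time_s: 16.67
tcp_pos: [0.6177, 0.0662, 0.1343]
eef_rot: [179.9, -0.0, -97.5]
contact_force: [-1.0, 0.2, -2.8]
gripper_width: 0.0359
gripper_force: 20.0
```

Call:
apply_moves([
  {"dp": [0,0,-0.02],"yaw": 0},
  {"dp": [0,0,-0.045],"yaw": 0},
  {"dp": [0,0,-0.065],"yaw": 0},
  {"dp": [0,0,-0.08],"yaw": 0},
  {"dp": [0,0,-0.086],"yaw": 0},
  {"dp": [0,0,-0.089],"yaw": 0},
  {"dp": [0,0,-0.091],"yaw": 0},
  {"dp": [0,0,-0.0915],"yaw": 0},
  {"dp": [0,0,-0.0915],"yaw": 0},
  {"dp": [0,0,-0.0915],"yaw": 0},
])

```text
time_s: 17.5
tcp_pos: [0.6186, 0.0668, 0.045]
eef_rot: [-179.9, 0.0, -97.4]
contact_force: [-0.6, 0.7, -2.7]
gripper_width: 0.0358
gripper_force: 20.0
```

Call:
apply_moves([
  {"dp": [0,0,0],"yaw": 0},
  {"dp": [0,0,0],"yaw": 0},
  {"dp": [0,0,0],"yaw": 0},
  {"dp": [0,0,0],"yaw": 0},
  {"dp": [0,0,0],"yaw": 0},
  {"dp": [0,0,0.03],"yaw": 0},
  {"dp": [0,0,0.06],"yaw": 0},
  {"dp": [0,0,0.1],"yaw": 0},
  {"dp": [0,0,0.1],"yaw": 0},
], grip=-0.4)

```text
time_s: 18.25
tcp_pos: [0.6223, 0.0674, 0.1522]
eef_rot: [-179.4, 0.2, -97.3]
contact_force: [1.4, 1.2, 1.7]
gripper_width: 0.0614
gripper_force: 0.0
```

Call:
apply_moves([
  {"dp": [-0.014,0.014,0],"yaw": -6},
  {"dp": [-0.028,0.028,0],"yaw": -13},
  {"dp": [-0.042,0.042,0],"yaw": -20},
  {"dp": [-0.057,0.057,0],"yaw": -27},
  {"dp": [-0.072,0.072,0],"yaw": -34},
  {"dp": [-0.087,0.087,0],"yaw": -41},
  {"dp": [-0.103,0.103,0],"yaw": -48},
  {"dp": [-0.119,0.119,0],"yaw": -55},
  {"dp": [-0.135,0.135,0],"yaw": -62},
  {"dp": [-0.151,0.151,0],"yaw": -69},
  {"dp": [-0.167,0.167,0],"yaw": -76},
  {"dp": [-0.1796,0.1788,0],"yaw": -82.6},
  {"dp": [-0.1796,0.1788,0],"yaw": -82.6},
  {"dp": [-0.1796,0.1788,0],"yaw": -82.6},
])

```text
time_s: 19.42
tcp_pos: [0.4382, 0.2461, 0.1443]
eef_rot: [180.0, 0.0, -179.8]
contact_force: [-0.1, -0.0, -0.6]
gripper_width: 0.0613
gripper_force: 0.0
```

Call:
apply_moves([
  {"dp": [0,0,-0.02],"yaw": 0},
  {"dp": [0,0,-0.04],"yaw": 0},
  {"dp": [0,0,-0.06],"yaw": 0},
  {"dp": [0,0,-0.08],"yaw": 0},
  {"dp": [0,0,-0.1],"yaw": 0},
  {"dp": [0,0,-0.1085],"yaw": 0},
  {"dp": [0,0,-0.1085],"yaw": 0},
  {"dp": [0,0,-0.1085],"yaw": 0},
])

```text
time_s: 20.08
tcp_pos: [0.439, 0.2451, 0.0356]
eef_rot: [-180.0, -0.0, -180.0]
contact_force: [0.6, -0.5, 0.3]
gripper_width: 0.0617
gripper_force: 0.0
```

Call:
apply_moves([
  {"dp": [0,0,0],"yaw": 0},
  {"dp": [0,0,0],"yaw": 0},
  {"dp": [0,0,0],"yaw": 0},
  {"dp": [0,0,0],"yaw": 0},
  {"dp": [0,0,0],"yaw": 0},
  {"dp": [0,0,0],"yaw": 0},
  {"dp": [0,0,0],"yaw": 0},
  {"dp": [0,0,0],"yaw": 0},
  {"dp": [0,0,0],"yaw": 0},
], grip=1, squeeze=15)

```text
time_s: 20.83
tcp_pos: [0.4389, 0.2458, 0.036]
eef_rot: [180.0, 0.0, -180.0]
contact_force: [-1.2, 0.7, 5.1]
gripper_width: 0.0275
gripper_force: 15.0
```

Call:
apply_moves([
  {"dp": [0,0,0.02],"yaw": 0},
  {"dp": [0,0,0.05],"yaw": 0},
  {"dp": [0,0,0.08],"yaw": 0},
  {"dp": [0,0,0.1],"yaw": 0},
  {"dp": [0.014,-0.007,0.1],"yaw": 6},
  {"dp": [0.029,-0.015,0.1],"yaw": 12},
  {"dp": [0.045,-0.024,0.1],"yaw": 19},
  {"dp": [0.061,-0.033,0.1],"yaw": 26},
  {"dp": [0.077,-0.042,0.1],"yaw": 33},
  {"dp": [0.093,-0.051,0.1],"yaw": 40},
  {"dp": [0.109,-0.06,0.1],"yaw": 47},
  {"dp": [0.125,-0.069,0.1],"yaw": 54},
  {"dp": [0.142,-0.078,0.1],"yaw": 61},
  {"dp": [0.159,-0.087,0.1],"yaw": 68},
  {"dp": [0.176,-0.096,0.1],"yaw": 75},
  {"dp": [0.1895,-0.1044,0.1],"yaw": 82.6},
  {"dp": [0.1895,-0.1044,0.1],"yaw": 82.6},
  {"dp": [0.1895,-0.1044,0.1],"yaw": 82.6},
])

```text
time_s: 22.33
tcp_pos: [0.6278, 0.1401, 0.1343]
eef_rot: [179.9, -0.1, -97.5]
contact_force: [-0.1, 0.6, -1.6]
gripper_width: 0.0274
gripper_force: 15.0
```

Call:
apply_moves([
  {"dp": [0,0,-0.02],"yaw": 0},
  {"dp": [0,0,-0.045],"yaw": 0},
  {"dp": [0,0,-0.065],"yaw": 0},
  {"dp": [0,0,-0.08],"yaw": 0},
  {"dp": [0,0,-0.086],"yaw": 0},
  {"dp": [0,0,-0.089],"yaw": 0},
  {"dp": [0,0,-0.091],"yaw": 0},
  {"dp": [0,0,-0.0915],"yaw": 0},
  {"dp": [0,0,-0.0915],"yaw": 0},
  {"dp": [0,0,-0.0915],"yaw": 0},
])

```text
time_s: 23.17
tcp_pos: [0.6285, 0.1412, 0.0451]
eef_rot: [-179.9, 0.0, -97.4]
contact_force: [0.0, -1.0, -0.3]
gripper_width: 0.0275
gripper_force: 15.0
```

Call:
apply_moves([
  {"dp": [0,0,0],"yaw": 0},
  {"dp": [0,0,0],"yaw": 0},
  {"dp": [0,0,0],"yaw": 0},
  {"dp": [0,0,0],"yaw": 0},
  {"dp": [0,0,0],"yaw": 0},
  {"dp": [0,0,0.03],"yaw": 0},
  {"dp": [0,0,0.06],"yaw": 0},
  {"dp": [0,0,0.1],"yaw": 0},
  {"dp": [-0.03,0,0.14],"yaw": 0},
  {"dp": [-0.07,0,0.15],"yaw": 0},
  {"dp": [-0.11,0,0.15],"yaw": 0},
  {"dp": [-0.15,0,0.15],"yaw": 0},
  {"dp": [-0.18,0,0.15],"yaw": 0},
  {"dp": [-0.18,0,0.15],"yaw": 0},
  {"dp": [-0.18,0,0.15],"yaw": 0},
], grip=-0.4)

```text
time_s: 24.42
tcp_pos: [0.447, 0.141, 0.1951]
eef_rot: [-179.9, 0.1, -97.3]
contact_force: [0.2, -0.1, -0.5]
gripper_width: 0.0611
gripper_force: 0.0
```

Run:
```python
from plant import get_state,cams
from h import *
c=cams.capture("top"); cv2.imwrite("pics/top1.png",c["image"][...,::-1]); W=world(c)
for n,x,y,h in [("a",.6285,.1406,.056),("b",.6186,.0662,.062),("c",.6088,-.0081,.068),("d",.5995,-.0826,.074)]:
    m=(abs(W[...,2]-h)<.008)&(np.hypot(W[...,0]-x,W[...,1]-y)<.045); p=W[m]
    q,rad=cv2.minEnclosingCircle(p[:,:2].astype(np.float32)); print(n,len(p),np.median(p[:,2]).round(4),np.round(1e3*(np.array(q)-(x,y)),1),2*rad)
```

```text
a 74 0.0548 [-1.8 -0.1] 0.02780189923942089
b 119 0.0622 [-1.9 -0.7] 0.03589808940887451
c 191 0.0679 [-1.9 -0.2] 0.04465238377451897
d 281 0.0741 [-1.4 -0.1] 0.0546937957406044
```

View pics/top1.png

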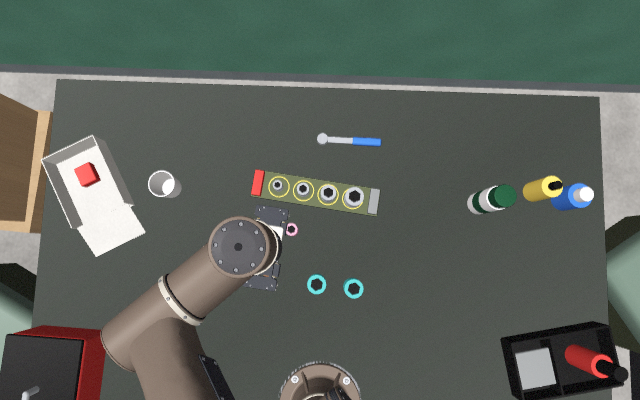

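The four sockets stand on their rings at (279,186), (304,188), (329,192) and (354,196), within 2 mm of centre and in the right order. The can, cup and ratchet are where they were, and the arm is clear.

```bash
python3 -c "
from plant import r
print(r.close_job())"
```

```text
the job is handed in; nothing more can be done
None
```

The job is handed in: all four sockets stand upright on the tray in size order, smallest next to the red block, each measured within about 2 mm of its ring's centre, and the spray can, cup and ratchet were not touched; the arm finished at about 24 s, and no verdict came back.

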